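Tilt the ruler out of the half-covered slide-top box and hold it over the booklet

ROBOT

A 6-joint arm with a two-finger parallel gripper is mounted at the origin on a cart in front of the work surface, level with it; the furniture and walls round the work are solid. World frame = base frame: x ahead of the robot, y to its left, z up, the work surface at z = 0. Lengths are in m, angles in rad, forces in N, time in s.
With the tool pointing down it reaches from about 0.35 to 0.975 m from the base axis. Payload 4.9 kg.
Tool frame: the origin (TCP) lies midway between the tips of the shut fingers; the grasp point (between the pads) lies 19 mm behind it; z points along the fingers, y is the line along which they close (so a half turn about z gives the same grasp; the last joint's range is limited). The gripper opens to 85 mm and grips with 20 to 120 N. Pads are 22 mm wide; open, the fingers measure 114 mm over their backs; the gripper's body (76 mm by 85 mm) begins 54 mm behind the grasp point. The pads swing forward as they close: fully open they stand 13 mm farther back than shut.
Start: joints at [1.015, 0.053, 1.613, -0, 1.476, -0.119], TCP at [0.264, 0.566, 0.231] pointing down, gripper open.
Joint ranges: [-3.01, 3.01], [-1.01, 2.22], [0.06, 2.58], [-1.02, 4.17], [0.09, 2.62], [-3.14, 3.14]. Speed limits (rad/s): [2.57, 2.57, 3.14, 3.14, 3.14, 3.14].

INTERFACE

Orientations are given as a rotation vector (axis times angle).
In Python, from station import ctrl, optics, job gives the robot as it stands.
- The arm moves only by the shell command python3 -m jog 'ROWS' [OPENING] [FORCE]. ROWS is JSON, a list of rows, each a list of 2 entries, a list of its own where there are three numbers: the shift along the tool's x, y, z in m, then the turn, a rotation vector about the tool's x, y, z in rad. A call has 1 to 5 rows; each row is the pose to reach, as a shift and turn from the pose commanded when the call began, along the tool's axes at that moment; what a row does not reach only later rows make up. A row lasts 1/10 s, in which the tool goes at most 50 mm and 8.59 degrees, less where a joint would pass 70% of its speed; a pose out of reach is approached as far as the arm can. A call with a gripper value outside its range is refused whole. OPENING is the opening, from 0 (shut) to 1 (fully open), set as the call begins (- or left out, the last holds). The fingers move at their own pace and stop on an object; FORCE is the grip in N (left out, the last holds). Time passes only in rows, so rows that repeat a pose let the fingers close. It gives the time, the measured TCP pose, the force, the opening and the grip force at its end, in the units of the state.
- ctrl.get_obs(): the state, without advancing time (a new reading comes with each control period).
- optics.get_image(name): name is "scene" or "top"; returns a dict with "image" (480x640x3 uint8, blue, green, red), "fx", "fy", "cx", "cy" (pixels), "D" ([k1, k2, p1, p2, k3] as OpenCV has them; the pictures are not rectified), "rvec" (rotation vector, rad) and "tvec" (3), from world to camera coordinates, as OpenCV has them. Camera axes: x right, y down, z forward; pixel columns grow to the right and rows downward; lengths in m; the calibration is good to about 2 mm. A picture is of the moment at which its call begins. There is no depth.
- job.finish_job(): hands the job in; it is judged then, once.
The state is a dict: "t": time; "q": joint angles; "dq": joint speeds; "effort": joint torques, N m; "tool_pos": TCP position; "tool_rot": TCP orientation; "contact_force": force on the tool from outside, world axes, zero at the start; "wrist_torque": the same for the moment, N m; "opening": finger opening in m; "grip_force": force on a finger pad.
Only numpy, scipy, OpenCV 4.12 (cv2) and the standard library are available. Lean on these libraries where they do the work, as an engineer would, in place of code of your own. Each camera call takes 0.05 s, during which the arm holds its last target. There are 200 camera calls.

TASK

I want to rule a line in the blue booklet. Slide the lid of the wooden ruler box fully open, then bring the ruler out through the opening, tilting it because it is twice as long as the opening and must not be forced against the box. Finish while still holding it in the gripper: level, lengthways along the booklet, its middle over the booklet's middle and about a hand's breadth above it, with the booklet left where it lies and the pencils left in the box.

Things in the scene. Friction and masses are not known exactly. Their poses are not given: they have to be found in the camera images.
- ruler_box: dark walnut box, 232 long (its x) x 150 wide (its y) x 60 high, fast on the table. Origin: centre of its underside. Floor 5 above the table; inner length 220; side walls 6 thick, 60 high, with groove edges jutting 4 inward near the top. End wall at -x low: 6 thick, rim 45 above the table. A divider (4 thick, 25 high) at y = -37 parts a pocket with two pencils from the ruler's bay (y -35 to +69)
- box_mouth (a point): centre of the opening over the ruler's bay with the lid fully open, 45 above the table (box x -59, y +17). The open mouth runs from box x -110 (low end wall) to -8, where the open lid's lip hangs down to 46 above the table
- cover_edge (a point): middle of the lower edge of the fixed cover that roofs the +x half of the box (box x -3 to +110), 47 above the table
- slide_lid (a joint): pale wooden lid of the box, 120 x 136 x 4, captive in grooves over the box: m slid from shut (0) to its stop, fully open (0.108), towards the box's +x, over the fixed cover; it resists with about 1.5 N and stays where it is left. Its upper face is 55.5 above the table
- lid_knob (a point): middle of the upright round brass knob in the centre of the lid, 18 in diameter, from 55.5 to 76.5 above the table; this point is 69.5 above the table and moves with the lid
- ruler: pale wooden ruler with dark marks, 210 long (its x) x 30 wide (its y) x 6 thick, 45 g, lying flat on the floor of the box's bay, lengthways, its +x end under the fixed cover. Origin: centre of its underside; z up through the marked face
- ruler_end_a (a point): middle of the ruler's end at its -x, the end that lies in the opening (half-thickness, 3 above the underside)
- ruler_end_b (a point): middle of the ruler's end at its +x, the end that lies under the fixed cover
- booklet_blue: blue stapled booklet lying flat on the table, 240 long (its x) x 180 wide (its y) x 12 thick, origin: centre of its underside
- pencil_red: red pencil, 169 long (its y), 8 thick, lying in the box's narrow pocket, to be left there; origin at about mid-length in its underside
- pencil_green: green pencil, 137 long (its y), 7 thick, beside the red one in the pocket, to be left there; origin at about mid-length in its underside

How it is judged:
By the outcome, as a careful person would: the job done as asked, in the order asked, and still so for the second after the job is handed in, while the arm keeps its last pose, push and grip.
It also fails if it takes over 58 s, if anything falls off the work surface, if the arm or the gripper's body presses on something with over 40 N, if the wrist force passes 120 N, or if a joint passes its speed limit or range.

## Working session

There is one attempt and no reset: what is moved stays moved. The work goes in short steps, Python scripts to look and compute and a shell command to move; the robot and the scene stay as the last step left them, time stands still between calls to the robot, and variables do not carry over. Pictures are saved under pics/ and viewed, at most 10 in all, crops included, and the job is handed in when it is done.

```bash
mkdir -p pics; ls
python3 - <<'E'
from station import ctrl,optics
import cv2
o=ctrl.get_obs();print({k:(v if not hasattr(v,'round') else v) for k,v in o.items()})
for n in("scene","top"):
    d=optics.get_image(n);cv2.imwrite(f"pics/{n}0.png",d["image"]);print({k:d[k] for k in d if k!="image"})
E
```

```text
pics
{'t': 0.0, 'q': array([ 1.01497963e+00,  5.33783405e-02,  1.61427839e+00,  1.94174359e-05,
        1.47598297e+00, -1.19029400e-01]), 'dq': array([-8.21832546e-04, -1.03111441e-03,  8.75637532e-05, -2.91607489e-04,
       -1.21925871e-04,  5.37471441e-04]), 'effort': array([ 8.88747709e-04, -3.93702221e+01, -3.70167804e+01, -1.44067344e-04,
        7.30779153e-03,  1.71789143e-06]), 'tool_pos': array([0.2640807 , 0.565794  , 0.23005901]), 'tool_rot': array([-6.80514575e-01, -3.06628815e+00,  3.02345221e-03]), 'contact_force': array([-0.33494082, -0.12885417,  0.09826084]), 'wrist_torque': array([-0.02544945, -0.01433803, -0.00119637]), 'grip_force': 0.0, 'opening': 0.08544869990867175}
{'fx': 572.1023200424444, 'fy': 572.1023200424444, 'cx': 317.6247229533901, 'cy': 239.17389314069231, 'D': array([-0.08302957,  0.        ,  0.        ,  0.        ,  0.        ]), 'rvec': array([ 2.0399251 , -1.76437327,  0.50534069]), 'tvec': array([-0.15712282,  0.52692762,  0.63791556])}
{'fx': 484.053595282517, 'fy': 484.053595282517, 'cx': 316.198410890073, 'cy': 240.11262664333208, 'D': array([-0.0555946,  0.       ,  0.       ,  0.       ,  0.       ]), 'rvec': array([ 2.13410215, -2.14270363,  0.1607425 ]), 'tvec': array([-0.06434557,  0.59927176,  0.84433712])}
```

View pics/top0.png

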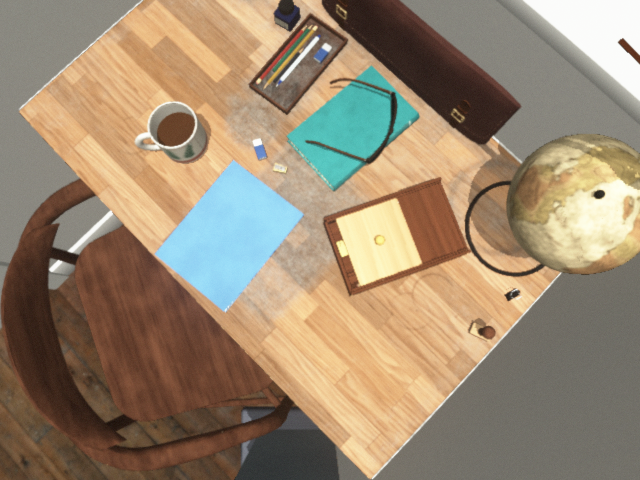

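View pics/scene0.png

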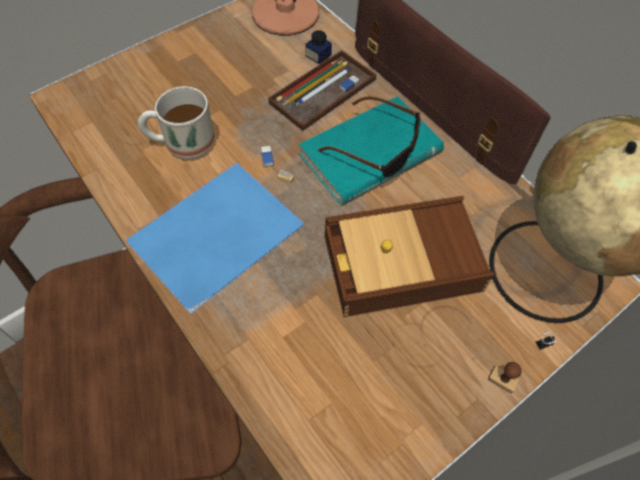

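The pictures show the booklet, centred near (230,235) in the top view. The box is at (395,235) with its low −x end to the left. The lid is slightly ajar with its knob at (380,240), and the ruler end shows at (341,248).

```bash
cat > h.py <<'E'
import cv2,numpy as np
from station import ctrl,optics
from scipy.spatial.transform import Rotation as R
def cam(d):
    K=np.array([[d["fx"],0,d["cx"]],[0,d["fy"],d["cy"]],[0,0,1]]);M=cv2.Rodrigues(d["rvec"])[0]
    return K,M,np.array(d["tvec"])
def ray(d,p):
    K,M,t=cam(d);u=cv2.undistortPoints(np.array(p,float).reshape(-1,1,2),K,d["D"])[:,0]
    return -M.T@t,np.c_[u,np.ones(len(u))]@M
def plane(d,p,z):
    c,r=ray(d,p);return (c+r*((z-c[2])/r[:,2])[:,None])[:,:2]
def proj(d,P):
    K,M,t=cam(d);return cv2.projectPoints(np.array(P,float).reshape(-1,1,3),d["rvec"],t,K,d["D"])[0][:,0]
def mask(d,lo,hi):
    m=cv2.inRange(cv2.cvtColor(d["image"],cv2.COLOR_BGR2HSV),lo,hi);return m
def blobs(m,amin):
    c,_=cv2.findContours(m,cv2.RETR_EXTERNAL,cv2.CHAIN_APPROX_NONE)
    return sorted([x for x in c if cv2.contourArea(x)>amin],key=cv2.contourArea,reverse=True)
def rect(xy):
    (c,wh,a)=cv2.minAreaRect((xy*1000).astype(np.float32));return np.round(c,1),np.round(wh,1),round(a,1)
E
python3 - <<'E'
from h import *
for n in("scene","top"):
    d=optics.get_image(n);h=cv2.cvtColor(d["image"],cv2.COLOR_BGR2HSV)
    c=blobs(mask(d,(98,90,100),(116,255,255)),2000)
    if c: print(n,"booklet",rect(plane(d,c[0][:,0],0.012)))
    k=(387,246) if n=="scene" else (380,240)
    l=(410,265) if n=="scene" else (400,250); 
    w=(370,225) if n=="scene" else (360,225)
    e=(343,262) if n=="scene" else (341,248)
    print([h[y,x].tolist() for x,y in(k,l,w,e)], h[225,445].tolist())
t=d["image"][160:310,300:500]
cv2.imwrite("pics/c1.png",cv2.resize(t,None,fx=4,fy=4,interpolation=cv2.INTER_CUBIC))
E
```

```text
scene booklet (array([614. , 100.3]), array([177.7, 237.5]), 51.3)
[[23, 178, 218], [18, 127, 213], [18, 126, 221], [22, 154, 224]] [10, 150, 109]
top booklet (array([617.1, 101.2]), array([176.1, 235.9]), 51.6)
[[29, 96, 253], [24, 77, 253], [24, 76, 253], [29, 63, 253]] [9, 153, 148]
```

View pics/c1.png

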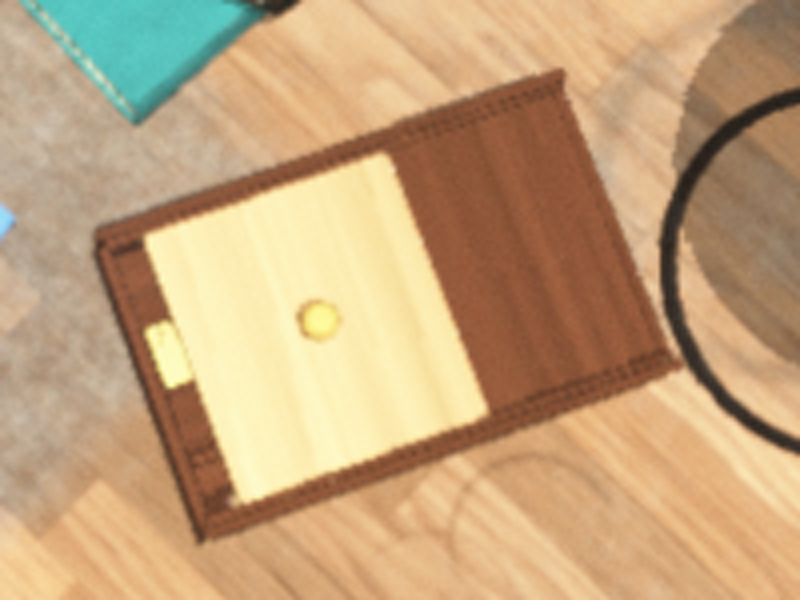

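Run:
```python
from h import *
d=optics.get_image("top")
f=lambda P:[(300+x/4-.375,160+y/4-.375) for x,y in P]
b=plane(d,f([(100,238),(560,72),(680,368),(202,540)]),.06)*1000
l=plane(d,f([(145,237),(387,153),(488,410),(240,502)]),.0555)*1000
k=plane(d,f([(320,321)]),.0755)*1000
r=plane(d,f([(146,326),(165,389)]),.011)*1000
print("box",b.round(1).tolist(),[np.linalg.norm(b[i]-b[i-1]).round(1) for i in range(4)])
ux=(b[1]+b[2]-b[0]-b[3]);ux/=np.linalg.norm(ux);uy=np.array([-ux[1],ux[0]]);c=b.mean(0)
ul=(l[1]+l[2]-l[0]-l[3]);ul/=np.linalg.norm(ul)
print("c",c,"yaw",np.degrees(np.arctan2(ux[1],ux[0])),"lid yaw",np.degrees(np.arctan2(ul[1],ul[0])))
B=lambda p:np.c_[(p-c)@ux,(p-c)@uy].round(1).tolist()
print("lid",B(l),"knob",B(k),k,"ruler",B(r))
# cross-check with scene view: knob
s=optics.get_image("scene");m=mask(s,(20,160,120),(32,255,255));
for x in blobs(m,15)[:4]: print(x.mean((0)),cv2.contourArea(x),(plane(s,[x[:,0].mean(0)],.0695)*1000))
M=cam(d)
print(ctrl.get_obs()["tool_rot"],R.from_rotvec(ctrl.get_obs()["tool_rot"]).as_matrix().round(3))
```

```text
box [[635.6, -82.3], [713.2, -296.2], [574.5, -344.8], [498.3, -126.9]] [np.float64(144.3), np.float64(227.5), np.float64(146.9), np.float64(230.8)]
c [ 605.3999792  -212.55272395] yaw -70.38892540991101 lid yaw -70.44114294409911
lid [[-92.6, 66.4], [26.2, 65.5], [26.0, -61.3], [-94.3, -61.9]] knob [[-34.6, 0.6]] [[ 594.38270631 -179.78447242]] ruler [[-102.6, 33.4], [-104.6, 1.8]]
[[315.5         82.49074074]] 126.0 [[924.61383229 -22.81181342]]
[[386.5 245. ]] 76.0 [[ 596.02488711 -179.56835004]]
[-6.80532515e-01 -3.06676847e+00  1.11234168e-03] [[-0.906  0.423 -0.   ]
 [ 0.423  0.906 -0.001]
 [ 0.    -0.001 -1.   ]]
```

```bash
cat >> h.py <<'E'
C=np.array([.6054,-.2125]);YAW=np.radians(-70.4)
UX=np.array([np.cos(YAW),np.sin(YAW)]);UY=np.array([-UX[1],UX[0]])
def tool(yaw,tilt=0):
    # yaw: heading of box/ruler +x ; tool x = -that, z down; tilt>0 raises the ruler's -x end
    b=R.from_euler('z',yaw)*R.from_euler('y',tilt)
    return b*R.from_matrix(np.array([[-1,0,0],[0,1,0],[0,0,-1.]]))
def go(p,rot):
    o=ctrl.get_obs();r0=R.from_rotvec(o["tool_rot"]);p0=np.array(o["tool_pos"])
    s=r0.inv().apply(np.array(p)-p0);v=(r0.inv()*rot).as_rotvec()
    print("shift",s.round(4).tolist(),"turn",v.round(4).tolist(),"rows",max(np.linalg.norm(s)/.05,np.degrees(np.linalg.norm(v))/8.59).round(1))
def bw(x,y,z): return np.r_[C+UX*x+UY*y,z]
def bx(p): d=np.array(p)[:2]-C; return np.r_[d@UX,d@UY]
E
python3 - <<'E'
from h import *
t=optics.get_image("top");s=optics.get_image("scene")
c1,r1=ray(t,[(578,204)]);c2,r2=ray(s,[(620,195)])
A=np.c_[r1[0],-r2[0]];k=np.linalg.lstsq(A,c2-c1,rcond=None)[0];print("globe",c1+k[0]*r1[0],c2+k[1]*r2[0])
go([.5952,-.1797,.16],tool(YAW))
E
```

```text
globe [ 0.62537691 -0.46441249  0.22064539] [ 0.62516244 -0.4708145   0.22416475]
shift [-0.6154, -0.5359, 0.0713] turn [-0.0002, 0.0, 0.7919] rows 16.4
```

```bash
a='[[-0.04,-0.035,0],[0,0,0]],[[-0.08,-0.07,0],[0,0,0]],[[-0.12,-0.105,0],[0,0,0]],[[-0.16,-0.14,0],[0,0,0]],[[-0.18,-0.157,0],[0,0,0]]'; python3 -m jog '[[[-0.037,-0.032,0],[0,0,0]],[[-0.074,-0.064,0],[0,0,0]],[[-0.11,-0.096,0],[0,0,0]],[[-0.147,-0.128,0],[0,0,0]],[[-0.18,-0.157,0],[0,0,0]]]' 1
python3 -m jog '[[[-0.037,-0.032,0],[0,0,0]],[[-0.074,-0.064,0],[0,0,0]],[[-0.11,-0.096,0],[0,0,0]],[[-0.147,-0.128,0],[0,0,0]],[[-0.18,-0.157,0],[0,0,0]]]'
python3 -c "
from h import *
go([.5952,-.1797,.16],tool(YAW))"
```

```text
t: 0.9
tool_pos: [0.3615, 0.346, 0.2315]
tool_rot: [0.68, 3.066, 0.0]
contact_force: [1.1, 1.1, -0.2]
opening: 0.0853
grip_force: 0.0
t: 1.4
tool_pos: [0.4583, 0.1274, 0.2317]
tool_rot: [0.681, 3.066, 0.0]
contact_force: [0.3, 0.9, -0.0]
opening: 0.0852
grip_force: 0.0
shift [-0.254, -0.2202, 0.0718] turn [0.0009, 0.0007, 0.7913] rows 6.9
```

```bash
python3 -m jog '[[[-0.03,-0.026,0.005],[0,0,0.13]],[[-0.06,-0.052,0.01],[0,0,0.26]],[[-0.09,-0.078,0.015],[0,0,0.39]],[[-0.12,-0.104,0.02],[0,0,0.52]],[[-0.15,-0.13,0.025],[0,0,0.65]]]'
python3 -c "
from h import *
go([.5952,-.1797,.11],tool(YAW))"
```

```text
t: 1.9
tool_pos: [0.5392, -0.0534, 0.2063]
tool_rot: [1.632, 2.684, 0.001]
contact_force: [-0.7, 0.2, 0.4]
opening: 0.0851
grip_force: 0.0
shift [-0.1379, -0.0084, 0.0964] turn [0.0006, 0.0002, 0.1363] rows 3.4
```

```bash
python3 -m jog '[[[-0.035,-0.002,0.02],[0,0,0.04]],[[-0.07,-0.004,0.05],[0,0,0.08]],[[-0.11,-0.006,0.075],[0,0,0.136]],[[-0.138,-0.008,0.096],[0,0,0.136]],[[-0.138,-0.008,0.096],[0,0,0.136]]]'
python3 - <<'E'
from h import *
go([.5952,-.1797,.060],tool(YAW))
for n in("top","scene"):
    d=optics.get_image(n); p=proj(d,[.5952,-.1797,.0695])[0];print(p)
    x,y=p.astype(int); cv2.imwrite(f"pics/k_{n}.png",cv2.resize(d["image"][max(0,y-75):y+75,x-100:x+100],None,fx=3,fy=3))
E
```

```text
t: 2.4
tool_pos: [0.5943, -0.1797, 0.106]
tool_rot: [-1.804, -2.565, 0.003]
contact_force: [-0.5, 0.4, -0.9]
opening: 0.0851
grip_force: 0.0
shift [-0.0005, 0.0011, 0.046] turn [-0.005, -0.0038, 0.0026] rows 0.9
[379.15189841 239.94334651]
[386.54339496 245.47172398]
```

View pics/k_scene.png

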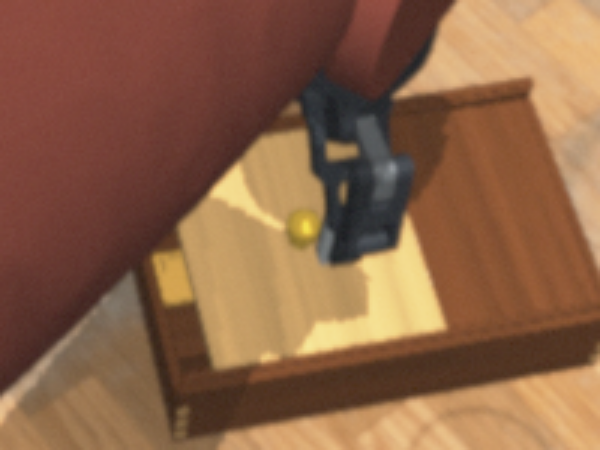

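The crop shows the knob at about (387,246) with the open fingers above it and the near finger on its −y side. I'll descend and grip.

```bash
python3 -m jog '[[[0,0.001,0.015],[0,0,0]],[[0,0.001,0.03],[0,0,0]],[[0,0.001,0.04],[0,0,0]],[[0,0.001,0.046],[0,0,0]],[[0,0.001,0.046],[0,0,0]]]' 1
python3 -m jog '[[[0,0,0],[0,0,0]],[[0,0,0],[0,0,0]],[[0,0,0],[0,0,0]],[[0,0,0],[0,0,0]],[[0,0,0],[0,0,0]]]' 0 25
python3 -m jog '[[[0,0,0],[0,0,0]],[[0,0,0],[0,0,0]],[[0,0,0],[0,0,0]],[[0,0,0],[0,0,0]],[[0,0,0],[0,0,0]]]'
python3 -m jog '[[[-0.003,0,0],[0,0,0]],[[-0.006,0,0],[0,0,0]],[[-0.01,0,0],[0,0,0]],[[-0.015,0,0],[0,0,0]],[[-0.02,0,0],[0,0,0]]]'
```

```text
t: 3.0
tool_pos: [0.5957, -0.1765, 0.0627]
tool_rot: [-1.801, -2.571, 0.001]
contact_force: [-0.7, -0.2, 0.3]
opening: 0.085
grip_force: 0.0
t: 3.5
tool_pos: [0.5956, -0.1779, 0.0648]
tool_rot: [-1.802, -2.571, 0.005]
contact_force: [-4.3, 0.3, 2.0]
opening: 0.0164
grip_force: 24.3
t: 4.0
tool_pos: [0.5957, -0.1779, 0.0648]
tool_rot: [-1.802, -2.571, 0.004]
contact_force: [-5.1, -0.8, 4.7]
opening: 0.0168
grip_force: 24.5
t: 4.5
tool_pos: [0.6023, -0.1967, 0.0648]
tool_rot: [-1.802, -2.57, 0.004]
contact_force: [-6.7, -0.8, 5.7]
opening: 0.0165
grip_force: 24.6
```

```bash
python3 -m jog '[[[-0.01,0,0],[0,0,0]],[[-0.02,0,0],[0,0,0]],[[-0.03,0,0],[0,0,0]],[[-0.04,0,0],[0,0,0]],[[-0.05,0,0],[0,0,0]]]'
python3 -c "
from h import *
print(bx(ctrl.get_obs()['tool_pos'])*1000)"
python3 -m jog '[[[-0.003,0,0],[0,0,0]],[[-0.006,0,0],[0,0,0]],[[-0.009,0,0],[0,0,0]],[[-0.012,0,0],[0,0,0]],[[-0.014,0,0],[0,0,0]]]'
python3 -c "
from h import *
print(bx(ctrl.get_obs()['tool_pos'])*1000)"
python3 -m jog '[[[-0.002,0,0],[0,0,0]],[[-0.003,0,0],[0,0,0]],[[-0.004,0,0],[0,0,0]],[[-0.005,0,0],[0,0,0]],[[-0.005,0,0],[0,0,0]]]'
python3 -c "
from h import *
print(bx(ctrl.get_obs()['tool_pos'])*1000)"
```

```text
t: 5.0
tool_pos: [0.6189, -0.2441, 0.0648]
tool_rot: [-1.801, -2.57, 0.005]
contact_force: [-8.0, -0.4, 5.2]
opening: 0.0168
grip_force: 24.7
[34.3156243   2.16052062]
t: 5.5
tool_pos: [0.6235, -0.2573, 0.0648]
tool_rot: [-1.801, -2.569, 0.006]
contact_force: [-7.0, -0.9, 5.5]
opening: 0.0163
grip_force: 24.9
[48.27310805  2.06360568]
t: 6.0
tool_pos: [0.6246, -0.2602, 0.0648]
tool_rot: [-1.799, -2.566, 0.003]
contact_force: [-9.9, 4.4, 8.8]
opening: 0.0165
grip_force: 25.2
[51.35877966  2.04203705]
```

```bash
python3 -m jog '[[[-0.002,0,0],[0,0,0]],[[-0.003,0,0],[0,0,0]],[[-0.004,0,0],[0,0,0]],[[-0.004,0,0],[0,0,0]],[[-0.004,0,0],[0,0,0]]]'
python3 -c "
from h import *
print(bx(ctrl.get_obs()['tool_pos'])*1000)"
```

```text
t: 6.5
tool_pos: [0.6246, -0.2603, 0.0647]
tool_rot: [-1.794, -2.56, -0.002]
contact_force: [-15.3, 13.0, 15.6]
opening: 0.0166
grip_force: 25.7
[51.48522609  2.08203158]
```

```bash
python3 -m jog '[[[0.003,0,0],[0,0,0]],[[0.006,0,0],[0,0,0]],[[0.006,0,0],[0,0,0]]]'
python3 -m jog '[[[0,0,0],[0,0,0]],[[0,0,0],[0,0,0]],[[0,0,0],[0,0,0]],[[0,0,0],[0,0,0]],[[0,0,0],[0,0,0]]]' 0.55
python3 -m jog '[[[0,0,-0.02],[0,0,0]],[[0,0,-0.05],[0,0,0]],[[0,0,-0.09],[0,0,0]],[[0.08,0,-0.11],[0,0,0]],[[0.12,0.0,-0.11],[0,0,0]]]'
python3 -m jog '[[[0.05,0,-0.02],[0,0,0]],[[0.1,0,-0.03],[0,0,0]],[[0.15,0,-0.03],[0,0,0]],[[0.2,0,-0.03],[0,0,0]]]'
python3 - <<'E'
from h import *
for n in("top","scene"):
    d=optics.get_image(n); p=proj(d,bw(-40,0,.045))[0]
    x,y=(395,235) if n=="top" else (405,250); cv2.imwrite(f"pics/o_{n}.png",cv2.resize(d["image"][max(0,y-75):y+75,x-100:x+100],None,fx=4,fy=4,interpolation=cv2.INTER_CUBIC))
E
```

```text
t: 6.8
tool_pos: [0.6244, -0.2597, 0.0649]
tool_rot: [-1.801, -2.57, 0.006]
contact_force: [-7.2, -1.2, 6.5]
opening: 0.0169
grip_force: 24.8
t: 7.3
tool_pos: [0.6265, -0.259, 0.0642]
tool_rot: [1.803, 2.573, 0.0]
contact_force: [-0.6, -0.1, -0.6]
opening: 0.0467
grip_force: 0.0
t: 7.8
tool_pos: [0.5942, -0.1672, 0.1753]
tool_rot: [1.803, 2.566, 0.002]
contact_force: [1.0, 1.0, -0.1]
opening: 0.0471
grip_force: 0.0
t: 8.2
tool_pos: [0.5259, 0.0185, 0.2029]
tool_rot: [1.803, 2.571, 0.002]
contact_force: [0.5, 1.0, -0.0]
opening: 0.0472
grip_force: 0.0
```

View pics/o_top.png

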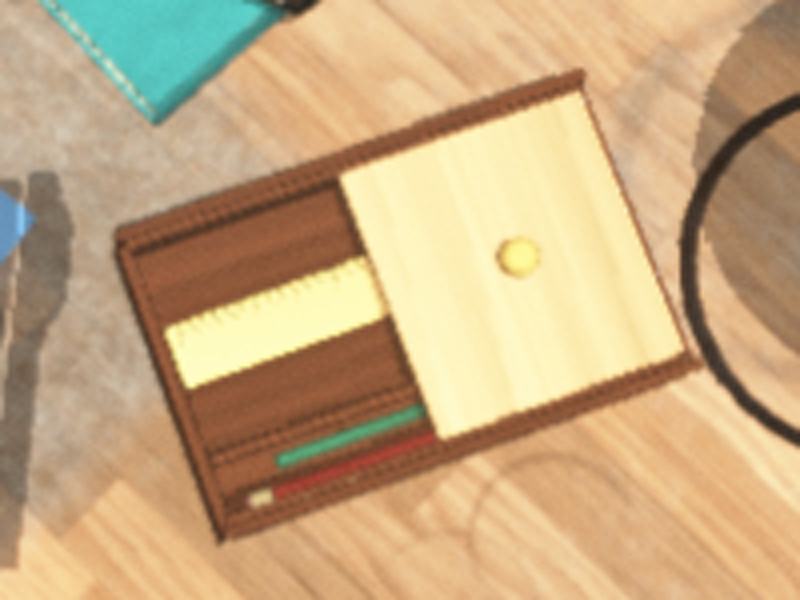

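The lid is fully open with its edge from (340,180) to (440,437) in the crop. The ruler is exposed from (163,328)/(190,388) to (363,258)/(387,315), and the pencils lie in their pocket.

Run:
```python
from h import *
t=optics.get_image("top");s=optics.get_image("scene")
def poly(d,z,seed):
    f=d["image"]
    m=cv2.inRange(cv2.cvtColor(f,cv2.COLOR_BGR2HSV),(15,40,150),(35,200,255))
    for c in blobs(m,150):
        if cv2.pointPolygonTest(c,seed,False)>0: return plane(d,c[:,0],z)*1000
f=lambda P:[(295+x/4-.375,160+y/4-.375) for x,y in P]
p=plane(t,f([(163,328),(190,388),(363,258),(387,315)]),.011)
print([ (bx(q)*1000).round(1).tolist() for q in p])
e=p[2]+p[3]-p[0]-p[1];print("ruler yaw",np.degrees(np.arctan2(e[1],e[0])))
l=plane(t,f([(340,180),(440,437),(683,357),(582,92)]),.0555);print("lid",[ (bx(q)*1000).round(1).tolist() for q in l])
for n,d,seed in(("top",t,f([(270,325)])[0]),("scene",s,tuple(map(float,proj(s,bw(-.06,.017,.011))[0])))):
    x=poly(d,.011,seed)
    if x is not None:
        b=np.array([bx(q/1000)*1000 for q in x]);print(n,len(b),b.min(0),b.max(0),[np.round(b[(b[:,0]>a)&(b[:,0]<a+20),1].mean(),1) for a in(-95,-75,-55,-35)])
go(bw(-.060,.017,.10),tool(YAW))
```

```text
[[-104.2, 32.9], [-102.1, 1.4], [-1.9, 32.2], [-1.1, 2.4]]
ruler yaw -70.33205808118652
lid [[-7.5, 64.1], [-7.5, -62.2], [110.4, -66.0], [113.8, 65.1]]
top 2720 [-624.64075539 -393.34202379] [279.14013389 660.35427692] [np.float64(43.8), np.float64(140.9), np.float64(173.8), np.float64(29.5)]
scene 3059 [-286.59577632 -329.73276689] [372.23163638 428.88650808] [np.float64(46.3), np.float64(-92.2), np.float64(0.6), np.float64(66.6)]
shift [-0.1836, 0.0128, 0.1023] turn [0.0007, 0.0008, 0.0083] rows 4.2
```

```bash
python3 -m jog '[[[-0.046,0.003,0.015],[0,0,0]],[[-0.092,0.006,0.03],[0,0,0]],[[-0.138,0.009,0.05],[0,0,0.004]],[[-0.184,0.013,0.08],[0,0,0.008]],[[-0.184,0.013,0.102],[0,0,0.008]]]' 0.55
python3 -m jog '[[[0,0,0],[0,0,0]],[[0,0,0],[0,0,0]]]'
python3 -c "
from h import *
go(bw(-.060,.0172,.010),tool(YAW))"
```

```text
t: 8.9
tool_pos: [0.6029, -0.158, 0.0991]
tool_rot: [1.82, 2.557, -0.001]
contact_force: [0.0, -0.1, -0.2]
opening: 0.0466
grip_force: 0.0
t: 9.1
tool_pos: [0.6008, -0.1525, 0.0994]
tool_rot: [-1.815, -2.562, 0.001]
contact_force: [1.1, 0.0, 0.5]
opening: 0.0473
grip_force: 0.0
shift [0.0018, 0.0015, 0.0894] turn [-0.0013, -0.0012, -0.0036] rows 1.8
```

```bash
python3 -m jog '[[[0.002,0.001,0.02],[0,0,-0.003]],[[0.002,0.001,0.04],[0,0,-0.003]],[[0.002,0.001,0.06],[0,0,-0.003]],[[0.002,0.001,0.075],[0,0,-0.003]],[[0.002,0.001,0.075],[0,0,-0.003]]]'
python3 -m jog '[[[0,0,0.002],[0,0,0]],[[0,0,0.004],[0,0,0]],[[0,0,0.006],[0,0,0]],[[0,0,0.008],[0,0,0]],[[0,0,0.008],[0,0,0]]]'
python3 -c "
from h import *
go(bw(-.060,.0172,.010),tool(YAW))"
```

```text
t: 9.6
tool_pos: [0.6006, -0.1486, 0.0239]
tool_rot: [-1.807, -2.567, 0.001]
contact_force: [-0.2, -0.2, 0.2]
opening: 0.0469
grip_force: 0.0
t: 10.1
tool_pos: [0.6015, -0.1495, 0.0168]
tool_rot: [-1.81, -2.568, 0.0]
contact_force: [-0.3, -0.2, -0.1]
opening: 0.0473
grip_force: 0.0
shift [-0.0007, -0.0003, 0.0068] turn [-0.0001, -0.0001, 0.0008] rows 0.1
```

```bash
python3 -m jog '[[[0,0,0.001],[0,0,0]],[[0,0,0.002],[0,0,0]],[[0,0,0.003],[0,0,0]],[[0,0,0.004],[0,0,0]],[[0,0,0.004],[0,0,0]]]' 0.45
python3 -m jog '[[[0,0,0.001],[0,0,0]],[[0,0,0.002],[0,0,0]],[[0,0,0.003],[0,0,0]],[[0,0,0.004],[0,0,0]],[[0,0,0.004],[0,0,0]]]'
python3 -m jog '[[[0,0,0.001],[0,0,0]],[[0,0,0.002],[0,0,0]],[[0,0,0.003],[0,0,0]],[[0,0,0.003],[0,0,0]]]'
```

```text
t: 10.6
tool_pos: [0.6014, -0.1494, 0.0127]
tool_rot: [-1.809, -2.568, 0.0]
contact_force: [-0.2, -0.2, 0.6]
opening: 0.0386
grip_force: 0.0
t: 11.1
tool_pos: [0.6016, -0.1505, 0.0105]
tool_rot: [1.809, 2.568, -0.003]
contact_force: [-7.4, -1.5, 7.3]
opening: 0.0383
grip_force: 0.4
t: 11.5
tool_pos: [0.5999, -0.1513, 0.0065]
tool_rot: [-1.81, -2.566, 0.007]
contact_force: [-9.0, -6.4, 3.4]
opening: 0.0382
grip_force: 0.0
```

Run:
```python
from h import *
o=[]
for n in("top","scene"):
    d=optics.get_image(n); x,y=proj(d,bw(-.05,.017,.02))[0].astype(int)
    o.append(cv2.resize(d["image"][y-50:y+50,x-67:x+67],(400,300),interpolation=cv2.INTER_CUBIC))
cv2.imwrite("pics/g1.png",np.hstack(o))
o=ctrl.get_obs();print(o["contact_force"],o["wrist_torque"],bx(o["tool_pos"])*1000)
```

```text
[-9.47673108 -6.80068064  3.19159682] [-0.70104966  0.82661049 -0.25832934] [-59.64134335  15.00327026]
```

View pics/g1.png

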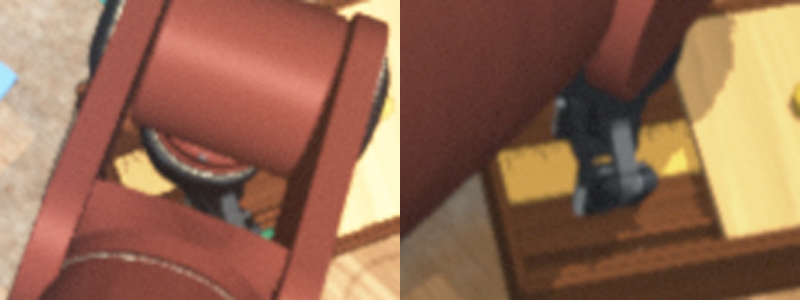

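The left crop (top view) is mostly hidden by the arm. In the right crop (scene view) the near finger stands on the floor beside the ruler at (615,190). The sideways push of about 11 N towards −y suggests the outer linkage touches the +y wall rim, so I'll shift to −y, rise slightly and then close.

```bash
python3 -m jog '[[[0,-0.002,-0.002],[0,0,0]],[[0,-0.004,-0.004],[0,0,0]],[[0,-0.004,-0.004],[0,0,0]]]'
python3 -c "
from h import *
o=ctrl.get_obs();print(bx(o['tool_pos'])*1000, bx(C+o['contact_force'][:2]))"
python3 -m jog '[[[0,0,0],[0,0,0]],[[0,0,0],[0,0,0]],[[0,0,0],[0,0,0]]]' 0.39
python3 -m jog '[[[0,0,0],[0,0,0]],[[0,0,0],[0,0,0]],[[0,0,0],[0,0,0]]]'
python3 -c "
from h import *
o=ctrl.get_obs();print(bx(o['tool_pos'])*1000, bx(C+o['contact_force'][:2]))"
```

```text
t: 11.9
tool_pos: [0.5981, -0.1508, 0.0103]
tool_rot: [1.809, 2.567, 0.001]
contact_force: [-0.3, 0.2, 0.5]
opening: 0.0385
grip_force: 0.0
[-60.57248123  13.76898964] [-0.30039606 -0.22533546]
t: 12.2
tool_pos: [0.5983, -0.1507, 0.0102]
tool_rot: [1.809, 2.567, 0.001]
contact_force: [0.4, 0.4, 1.8]
opening: 0.0332
grip_force: 0.8
t: 12.5
tool_pos: [0.5983, -0.1507, 0.0102]
tool_rot: [1.809, 2.567, 0.001]
contact_force: [1.6, 0.7, 2.6]
opening: 0.0329
grip_force: 1.2
[-60.56119042  14.01117116] [-0.12524092  1.76052319]
```

```bash
python3 -m jog '[[[0,0,0.001],[0,0,0]],[[0,0,0.002],[0,0,0]],[[0,0,0.002],[0,0,0]]]'
python3 -c "
from h import *
o=ctrl.get_obs();print(bx(o['tool_pos'])*1000, bx(C+o['contact_force'][:2]),o['grip_force'])"
python3 -m jog '[[[0,0,0.001],[0,0,0]],[[0,0,0.002],[0,0,0]],[[0,0,0.002],[0,0,0]]]'
python3 -c "
from h import *
o=ctrl.get_obs();print(bx(o['tool_pos'])*1000, bx(C+o['contact_force'][:2]),o['grip_force'])"
```

```text
t: 12.8
tool_pos: [0.5988, -0.1507, 0.01]
tool_rot: [1.809, 2.567, 0.002]
contact_force: [-2.2, 3.1, 11.9]
opening: 0.0336
grip_force: 5.7
[-60.46757366  14.54011047] [-3.62248661 -1.02993344] 5.663464043755084
t: 13.1
tool_pos: [0.6007, -0.1502, 0.0096]
tool_rot: [1.808, 2.565, 0.007]
contact_force: [0.6, 6.3, 14.0]
opening: 0.0332
grip_force: 7.2
[-60.29578464  16.49528619] [-5.74905609  2.65918118] 7.175064752809703
```

```bash
python3 -m jog '[[[0,0,-0.004],[0,0,0]],[[0,0,-0.008],[0,0,0]],[[0,0,-0.01],[0,0,0]],[[0,0,-0.01],[0,0,0]]]' 0.51
python3 -m jog '[[[0,-0.002,0],[0,0,0]],[[0,-0.002,0],[0,0,0]],[[0,-0.002,0],[0,0,0]]]'
python3 -c "
from h import *
o=ctrl.get_obs();print(bx(o['tool_pos'])*1000,o['tool_pos'][2], bx(C+o['contact_force'][:2]))
go(bw(-.060,.0125,.0055),tool(YAW))"
```

```text
t: 13.5
tool_pos: [0.5974, -0.1509, 0.0156]
tool_rot: [-1.81, -2.567, 0.001]
contact_force: [-0.1, 0.3, -1.1]
opening: 0.0436
grip_force: 0.0
t: 13.8
tool_pos: [0.5956, -0.1515, 0.0155]
tool_rot: [-1.81, -2.567, 0.0]
contact_force: [0.4, 0.7, 0.0]
opening: 0.0434
grip_force: 0.0
[-60.77789476  11.21242092] 0.015520049140986827 [-0.57379795  0.61535986]
shift [-0.0008, 0.0013, 0.01] turn [-0.0005, -0.0004, 0.0007] rows 0.2
```

```bash
python3 -m jog '[[[0,0.001,0.002],[0,0,0]],[[0,0.001,0.004],[0,0,0]],[[0,0.001,0.006],[0,0,0]],[[0,0.001,0.007],[0,0,0]],[[0,0.001,0.007],[0,0,0]]]'
python3 -m jog '[[[0,0,0.001],[0,0,0]],[[0,0,0.002],[0,0,0]],[[0,0,0.003],[0,0,0]],[[0,0,0.003],[0,0,0]]]'
python3 -c "
from h import *
o=ctrl.get_obs();print(bx(o['tool_pos'])*1000,o['tool_pos'][2], bx(C+o['contact_force'][:2]))"
```

```text
t: 14.3
tool_pos: [0.5967, -0.1511, 0.0086]
tool_rot: [-1.809, -2.567, 0.0]
contact_force: [-0.1, -0.5, 0.7]
opening: 0.0435
grip_force: 0.0
t: 14.7
tool_pos: [0.5967, -0.1511, 0.0057]
tool_rot: [-1.81, -2.568, 0.0]
contact_force: [-0.3, 0.5, -0.2]
opening: 0.0436
grip_force: 0.0
[-60.77265586  12.45203272] 0.005715087014723948 [-0.62357544 -0.12886597]
```

```bash
python3 -m jog '[[[0,0,0],[0,0,0]],[[0,0,0],[0,0,0]],[[0,0,0],[0,0,0]],[[0,0,0],[0,0,0]],[[0,0,0],[0,0,0]]]' 0.2 40
python3 -m jog '[[[0,0,0],[0,0,0]],[[0,0,0],[0,0,0]],[[0,0,0],[0,0,0]]]'
python3 -c "
from h import *
o=ctrl.get_obs();print(bx(o['tool_pos'])*1000,o['tool_pos'][2], bx(C+o['contact_force'][:2]))
d=optics.get_image('scene'); x,y=proj(d,bw(-.05,.017,.02))[0].astype(int)
cv2.imwrite('pics/g2.png',cv2.resize(d['image'][y-50:y+50,x-67:x+67],(533,400),interpolation=cv2.INTER_CUBIC))"
```

```text
t: 15.2
tool_pos: [0.5972, -0.1513, 0.0063]
tool_rot: [1.809, 2.567, 0.0]
contact_force: [0.7, 0.5, 3.2]
opening: 0.0282
grip_force: 39.4
t: 15.5
tool_pos: [0.5972, -0.1513, 0.0063]
tool_rot: [1.809, 2.567, 0.0]
contact_force: [0.1, -0.7, 4.6]
opening: 0.0284
grip_force: 39.5
[-60.43669389  12.81390654] 0.006255740138536914 [ 0.67114712 -0.1194192 ]
```

View pics/g2.png

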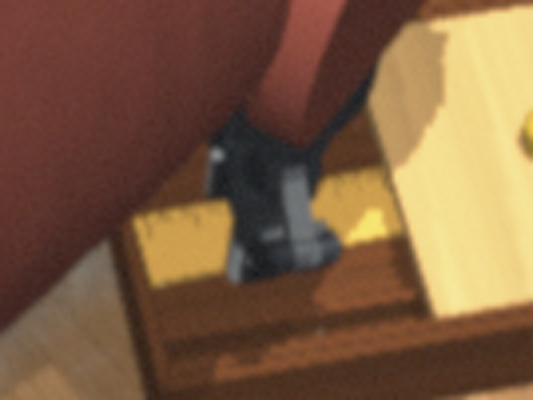

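```bash
python3 -m jog '[[[0,0,-0.0015],[0,0,0]],[[0,0,-0.006],[0,0.027,0]],[[0,0,-0.0107],[0,0.055,0]],[[0,0,-0.0153],[0,0.083,0]],[[0,0,-0.0198],[0,0.11,0]]]' 0.2 60
python3 -c "
from h import *
o=ctrl.get_obs();print(bx(o['tool_pos'])*1000,o['tool_pos'][2], bx(C+o['contact_force'][:2]),o['wrist_torque'])
go(bw(-.060,.0128,.044),tool(YAW,.22))"
```

```text
t: 16.05
tool_pos: [0.5969, -0.1515, 0.0261]
tool_rot: [-1.756, -2.491, -0.099]
contact_force: [-0.3, 0.5, -0.7]
opening: 0.0275
grip_force: 58.8
[-60.36223424  12.46946367] 0.02609516660072216 [-0.52476944 -0.09351732] [-0.07355575  0.00333247  0.01187085]
shift [0.0016, 0.0003, -0.0178] turn [0.0, 0.1077, 0.0006] rows 0.7
```

```bash
python3 -m jog '[[[0.0003,0,-0.0045],[0,0.027,0]],[[0.0008,0,-0.009],[0,0.055,0]],[[0.0012,0,-0.0135],[0,0.083,0]],[[0.0016,0,-0.018],[0,0.11,0]],[[0.0016,0,-0.018],[0,0.11,0]]]'
python3 - <<'E'
from h import *
o=ctrl.get_obs();print(bx(o['tool_pos'])*1000,o['tool_pos'][2], bx(C+o['contact_force'][:2]),o['wrist_torque'],o['q'])
go(bw(-.200,.0128,.0443+.14*np.tan(.22)),tool(YAW,.22))
o=[]
for n in("top","scene"):
    d=optics.get_image(n); x,y=proj(d,bw(-.07,.017,.04))[0].astype(int)
    o.append(cv2.resize(d["image"][y-60:y+60,x-80:x+80],(400,300),interpolation=cv2.INTER_CUBIC))
cv2.imwrite("pics/t1.png",np.hstack(o))
E
```

```text
t: 16.55
tool_pos: [0.5977, -0.1524, 0.0445]
tool_rot: [-1.704, -2.416, -0.189]
contact_force: [-0.7, 0.2, -0.8]
opening: 0.0277
grip_force: 58.8
[-59.22157007  12.87455109] 0.044534095738099806 [-0.37704632 -0.59880175] [-0.11849702 -0.04736465 -0.03471692] [-0.44144844  0.29858397  1.67713119  0.16067643  1.32472734 -0.83536989]
shift [0.1442, -0.0, 0.0004] turn [0.0009, 0.0001, 0.0003] rows 2.9
```

View pics/t1.png

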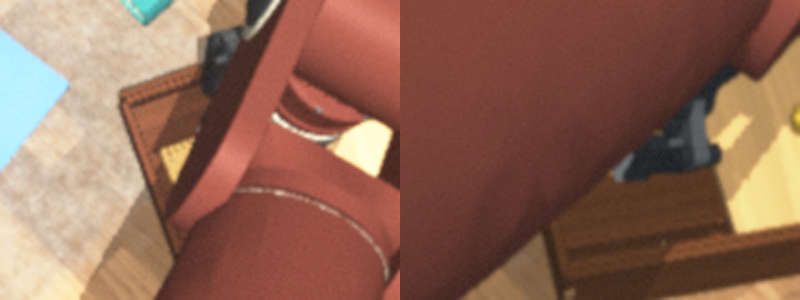

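The top crop shows the raised ruler end at about (180,160). The rest is hidden by the arm, so I'll check where that end should appear if the ruler has not slipped.

Run:
```python
from h import *
o=ctrl.get_obs();r=R.from_rotvec(o["tool_rot"]);d=optics.get_image("top")
x,y=proj(d,bw(-.07,.017,.04))[0].astype(int)
for q in[(.0428,.015,-.0047),(.0428,-.015,-.0047),(.0428,.015,-.0047)]:
    print((proj(d,o["tool_pos"]+r.apply(q))[0]-[x-80,y-60])*2.5)
# if left flat in tilt (slipped):
for z in(.011,.03,.053): print(z,(proj(d,bw(-.1032,.028,z))[0]-[x-80,y-60])*2.5)
```

```text
[157.51520941 147.24048599]
[171.88184326 185.78802074]
[157.51520941 147.24048599]
0.011 [151.9271573  157.09289874]
0.03 [152.85711794 153.36862861]
0.053 [154.03562967 148.64862457]
```

```bash
python3 -m jog '[[[0.006,0,0],[0,0,0]],[[0.012,0,0],[0,0,0]],[[0.02,0,0],[0,0,0]],[[0.03,0,0],[0,0,0]],[[0.04,0,0],[0,0,0]]]'
python3 -c "
from h import *
d=optics.get_image('top');o=ctrl.get_obs();r=R.from_rotvec(o['tool_rot'])
print(bx(o['tool_pos'])*1000,proj(d,[o['tool_pos']+r.apply(q) for q in[(.0428,.015,-.0047),(.0428,-.015,-.0047)]]))
m=mask(d,(15,40,150),(35,200,255)); cv2.imwrite('pics/s1.png',cv2.resize(d['image'][170:290,300:460],(640,480),interpolation=cv2.INTER_CUBIC))"
```

```text
t: 17.2
tool_pos: [0.5835, -0.1137, 0.0527]
tool_rot: [-1.702, -2.416, -0.188]
contact_force: [0.0, 0.3, -0.1]
opening: 0.0273
grip_force: 58.8
[-101.7409605    12.64538121] [[317.4273745  246.84626965]
 [323.16545653 262.49225578]]
```

View pics/s1.png

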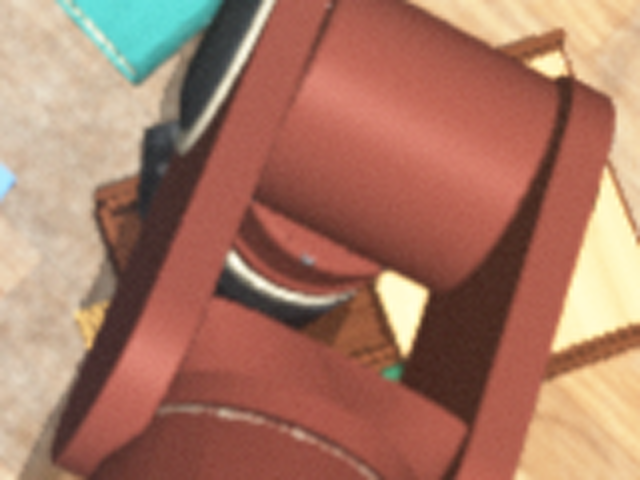

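The ruler's end now shows beyond the rim at crop (80,318), which is pixel (320,249), close to the prediction. It is sliding out freely.

```bash
python3 -m jog '[[[0.01,0,0],[0,0,0]],[[0.02,0,0],[0,0,0]],[[0.03,0,0],[0,0,0]],[[0.04,0,0],[0,0,0]],[[0.05,0,0],[0,0,0]]]'
python3 -m jog '[[[0.012,0,0],[0,0,0]],[[0.024,0,0],[0,0,0]],[[0.036,0,0],[0,0,0]],[[0.048,0,0],[0,0,0]],[[0.06,0,0],[0,0,0]]]'
python3 -c "
from h import *
o=ctrl.get_obs();print(bx(o['tool_pos'])*1000,o['wrist_torque'])"
```

```text
t: 17.75
tool_pos: [0.5672, -0.068, 0.0636]
tool_rot: [-1.703, -2.416, -0.188]
contact_force: [-0.2, 0.1, -0.3]
opening: 0.0275
grip_force: 58.8
t: 18.25
tool_pos: [0.5474, -0.0127, 0.0768]
tool_rot: [-1.703, -2.416, -0.188]
contact_force: [0.5, 0.2, 0.5]
opening: 0.0274
grip_force: 58.8
[-207.71296828   12.39489142] [-0.04152196 -0.00801462 -0.02150121]
```

```bash
python3 -m jog '[[[0.004,0,-0.02],[0,0,0]],[[0.009,0,-0.04],[0,0,0]],[[0.015,0,-0.065],[0,0,0]],[[0.02,0,-0.09],[0,0,0]],[[0.024,0,-0.105],[0,0,0]]]'
python3 -c "
from h import *
o=ctrl.get_obs();print(bx(o['tool_pos'])*1000)
go([.5669,.1395,.18],tool(np.radians(-38.6)))"
```

```text
t: 18.75
tool_pos: [0.5483, -0.0129, 0.1867]
tool_rot: [-1.704, -2.419, -0.19]
contact_force: [-0.1, -0.5, 0.5]
opening: 0.0273
grip_force: 58.9
[-207.176991     13.15637294]
shift [0.1325, 0.0688, 0.0364] turn [0.063, -0.212, -0.5514] rows 4.0
```

```bash
python3 -m jog '[[[0.013,0.007,0.004],[0.006,-0.021,-0.055]],[[0.026,0.014,0.007],[0.012,-0.042,-0.11]],[[0.04,0.021,0.011],[0.018,-0.064,-0.165]],[[0.053,0.028,0.015],[0.025,-0.085,-0.22]],[[0.066,0.034,0.018],[0.031,-0.106,-0.276]]]'
python3 -c "
from h import *
go([.5669,.1395,.16],tool(np.radians(-38.6)))"
```

```text
t: 19.25
tool_pos: [0.5562, 0.0636, 0.1805]
tool_rot: [-1.39, -2.712, -0.097]
contact_force: [0.1, 0.1, -0.5]
opening: 0.0276
grip_force: 58.9
shift [0.0527, 0.0527, 0.0272] turn [0.0294, -0.1084, -0.2735] rows 2.0
```

```bash
python3 -m jog '[[[0.013,0.013,0.006],[0.007,-0.027,-0.068]],[[0.026,0.026,0.013],[0.015,-0.054,-0.137]],[[0.04,0.04,0.02],[0.022,-0.081,-0.205]],[[0.053,0.053,0.027],[0.029,-0.108,-0.273]],[[0.053,0.053,0.027],[0.029,-0.108,-0.273]]]'
python3 -c "
from h import *
go([.5669,.1395,.103],tool(np.radians(-38.6)))"
```

```text
t: 19.75
tool_pos: [0.5663, 0.1413, 0.1595]
tool_rot: [-1.036, -2.963, -0.001]
contact_force: [-0.5, -1.0, -0.7]
opening: 0.0275
grip_force: 58.9
shift [-0.0017, -0.0011, 0.0565] turn [-0.0, -0.0024, 0.0009] rows 1.1
```

```bash
python3 -m jog '[[[0,0,0.012],[0,0,0]],[[-0.001,-0.001,0.025],[0,0,0]],[[-0.0015,-0.001,0.04],[0,-0.002,0]],[[-0.0015,-0.001,0.052],[0,-0.002,0]],[[-0.0015,-0.001,0.056],[0,-0.002,0]]]'
python3 -m jog '[[[0,0,0],[0,0,0]],[[0,0,0],[0,0,0]],[[0,0,0],[0,0,0]],[[0,0,0],[0,0,0]],[[0,0,0],[0,0,0]]]'
python3 - <<'E'
from h import *
go([.5669,.1395,.103],tool(np.radians(-38.6)))
out=[];o=ctrl.get_obs();r=R.from_rotvec(o["tool_rot"])
for n in("top","scene"):
    d=optics.get_image(n);x,y=proj(d,[.6155,.1007,.06])[0].astype(int);x=max(x,100)
    q=proj(d,[o["tool_pos"]+r.apply(v) for v in[(.0428,.015,-.0047),(.0428,-.015,-.0047),(-.1672,-.015,-.0047),(-.1672,.015,-.0047)]])
    print(n,"pred crop",((q-[x-100,y-75])*[2,2]).round().tolist() if n=="top" else ((q-[x-100,y-75])*2+[400,0]).round().tolist())
    out.append(cv2.resize(d["image"][y-75:y+75,x-100:x+100],(400,300),interpolation=cv2.INTER_CUBIC))
cv2.imwrite("pics/f1.png",np.hstack(out))
E
```

```text
t: 20.25
tool_pos: [0.5667, 0.1365, 0.102]
tool_rot: [-1.044, -2.961, 0.002]
contact_force: [-0.1, 0.1, -0.3]
opening: 0.0276
grip_force: 59.0
t: 20.75
tool_pos: [0.5686, 0.1374, 0.1055]
tool_rot: [1.041, 2.961, 0.002]
contact_force: [-0.0, 1.2, -0.6]
opening: 0.0274
grip_force: 59.0
shift [0.0026, 0.0006, 0.0025] turn [0.0019, 0.0024, -0.0027] rows 0.1
top pred crop [[99.0, 223.0], [126.0, 245.0], [283.0, 57.0], [256.0, 36.0]]
scene pred crop [[468.0, 180.0], [491.0, 206.0], [712.0, 49.0], [687.0, 28.0]]
```

View pics/f1.png

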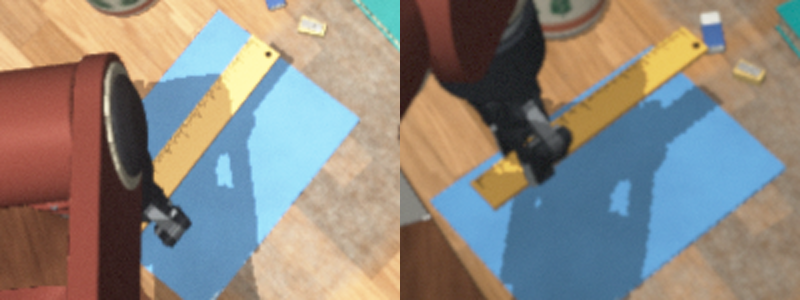

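Both crops show the ruler level over the booklet. Its far end is at (255,35)/(280,55) in the top view and (690,28)/(708,48) in the scene view, matching the no-slip prediction within about 2 mm. I'll make one small correction and hand in.

```bash
python3 -m jog '[[[0.001,0,0.001],[0,0,0]],[[0.002,0,0.002],[0,0.002,-0.002]],[[0.0025,0,0.002],[0,0.002,-0.002]],[[0.0025,0,0.002],[0,0.002,-0.002]],[[0.0025,0,0.002],[0,0.002,-0.002]]]'
python3 -m jog '[[[0,0,0],[0,0,0]],[[0,0,0],[0,0,0]],[[0,0,0],[0,0,0]],[[0,0,0],[0,0,0]],[[0,0,0],[0,0,0]]]'
python3 -c "
from h import *
go([.5669,.1395,.103],tool(np.radians(-38.6)))
from station import job
print(job.finish_job())"
```

```text
t: 21.35
tool_pos: [0.5663, 0.1388, 0.1029]
tool_rot: [1.039, 2.965, 0.002]
contact_force: [-0.3, 0.1, 0.3]
opening: 0.0272
grip_force: 59.0
t: 21.85
tool_pos: [0.5663, 0.1388, 0.1029]
tool_rot: [1.04, 2.964, 0.002]
contact_force: [0.0, 1.1, -0.2]
opening: 0.0275
grip_force: 59.0
shift [-0.0, 0.0009, -0.0001] turn [0.0012, -0.0003, -0.0009] rows 0.0
the job is handed in; nothing more can be done
None
```

I handed the job in at about 22 s: the lid is fully open and the ruler came out tilted with no measurable push against the box, though two grasp attempts before that pressed on the box or ruler with up to about 15 N; it is held level along the booklet, over its middle, about 9 cm up, and I did not re-check the booklet and pencils by camera at the end.

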